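# Pack the last blood tube and clip the specimen carrier shut

## Task

Get the specimen carrier ready for the courier: lay the loose purple-capped tube down in the free cradle of the open white box, then put the blue lid on so that it sits fully down on the rim. Fold the lid's four white clips down one by one until each has snapped under the box's rim and stays there. Leave the two tubes already packed in their cradles and do not disturb the pipette, the timer or the marker.

Things in the scene. Friction and masses are not known exactly. Their poses are not given: they have to be found in the camera images.
- carrier: open white specimen carrier, fixed. Origin: centre of its underside on the bench; x across its short side, y along its long side, z up. 134 x 184 mm over the rim (x, y), 62 mm high; inside 112 x 162 mm. A band 7 mm wide runs round the outside of the rim, 43 to 62 mm high (walls below it 120 x 170 mm); the clips snap under the band's rounded lower edge
- free_cradle (a point): centre of the free cradle, on its floor, 30 mm above the bench; axes as the carrier's. Three cradles (y = -46, 0, +46 mm in the carrier) lie on dark foam (26 mm high), formed by two grey rails 10 mm wide at x = -24 and +24 mm with ribs to 38 mm; grooves 20 mm wide. A tube lies along the carrier's x, cap either way; fingers fit between the rails. The one at y = +46 is free
- tube_loose: the loose blood tube lying on the bench: white barrel with purple cap, 78 mm long, barrel 12 mm and cap 16 mm wide, 16 mm high. Origin: middle of its length on its underside; it lies along its own y axis, the cap (20 mm long) at -y; z up. Pick it across the barrel near the middle.
- tube_packed_1: a like tube, lying in the carrier's middle cradle, along the carrier's x axis; origin as for the loose tube
- tube_packed_2: a like tube, lying in the carrier's cradle at y = -46 mm; origin as for the loose tube
- lid: loose blue lid lying right way up, 132 x 182 mm (x, y), about 0.42 kg. Origin: centre of its underside; z up. Below: plug 8 mm deep, 109 x 159 mm, lower edges rounded (1.4 mm play each side in the carrier's mouth); plate 8 to 14 mm high. Seated on the rim its origin is 54 mm above the bench on the carrier's axis, x and y along the carrier's (a half turn is as good)
- lid_handle (a point): middle of the lid's handle bar, 33 mm above the lid's origin; axes as the lid's. The bar is 14 mm wide (x), 78 mm long (y), from 28 to 38 mm above the lid's origin, 12 mm free beneath it between its feet; grip it across x from above
- clip_a_hinge (a point): middle of the hinge line of the white clip on the lid's -x side, 67 mm from the middle, 11 mm above the lid's origin; axes as the lid's. A clip is a flap 50 mm wide, 31 mm long, 3 mm thick. Folded down it hangs upright outside the rim band, outer face 8 mm further out than the hinge line, the hook on its inner side 22 mm below the hinge
- clip_b_hinge (a point): the same for the clip on the lid's +x side, 67 mm from the middle. A weak spring (0.5 N at the tip) holds a clip sticking out about level; it gives way when pressed down, and springs back unless its lower end, 20 to 30 mm below the hinge, is pushed in (3 to 6 N), best in and slightly down along its arc, until it snaps; then it stays
- clip_c_hinge (a point): the same for the clip on the lid's +y side: 92 mm from the middle
- clip_d_hinge (a point): the same for the clip on the lid's -y side: 92 mm from the middle
- clip_a (a joint): angle of the clip on the lid's -x side: 0 = folded straight down (snapped on a seated lid: -0.09 to 0.15), 1.57 = sticking straight out, about 1.4 to 1.7 when left alone
- clip_b (a joint): the same for the clip on the lid's +x side
- clip_c (a joint): the same for the clip on the lid's +y side
- clip_d (a joint): the same for the clip on the lid's -y side
- micropipette: bystander: white pipette 223 mm long lying beyond the work, 33 mm high
- lab_timer: bystander: white bench timer, 64 x 68 x 19 mm
- marker: bystander: blue marker pen, 127 mm long
Mind the look-alikes: they are no part of the job. Leave any black or green look-alike of the tube_packed_2 alone.

How it is judged:
On the way, in this order (a step that is already met when the one before it is completed fails the run):
1. the loose tube lies in the free cradle, let go (horizontal distance between tube_loose and free_cradle below 0.014 m and z of tube_loose in the frame of carrier below 0.034 m and angle between the y axis of tube_loose and the x axis of carrier, either way round below 0.2 rad and contact force between the fingers and tube_loose below 0.1 N), for 0.2 s.
2. the lid sits down on the carrier's rim (horizontal distance between lid and carrier below 0.004 m and z of lid in the frame of carrier below 0.057 m and angle between lid's own z axis and vertical below 0.04 rad), for 0.2 s.
At the end, for the whole second after the job is handed in: Four clips snapped in (within 0.2 rad of straight down), staying so; lid at rest, level, centred within 4 mm, down on the rim within 2.5 mm; loose tube flat in the free cradle (14 mm, 0.2 rad); packed tubes still in their cradles, moved under 15 mm (value of joint each of clip_a, clip_b, clip_c, clip_d below 0.2 rad and horizontal distance between lid and carrier below 0.004 m and z of lid in the frame of carrier between 0.051 and 0.0565 m and angle between lid's own z axis and vertical below 0.03 rad and linear speed of lid below 0.01 m/s and horizontal distance between tube_loose and free_cradle below 0.014 m and z of each of tube_loose, tube_packed_1, tube_packed_2 in the frame of carrier below 0.034 m and angle between the y axis of tube_loose and the x axis of carrier, either way round below 0.2 rad and distance of each of tube_packed_1, tube_packed_2 from where it was at the start of the episode below 0.015 m); the robot touches nothing.
It fails at once if the pipette, the timer or the marker is pushed more than 2 cm (distance of any of micropipette, lab_timer, marker from where it was at the start of the episode above 0.02 m).
It also fails if it takes over 72 s, if anything falls off the work surface, if the arm or the gripper's body presses on something with over 40 N, if the wrist force passes 120 N, or if a joint passes its speed limit or range.

## Robot

A 7-joint arm with a two-finger parallel gripper is mounted at the origin on a cart in front of the work surface, level with it; the furniture and walls round the work are solid. World frame = base frame: x ahead of the robot, y to its left, z up, the work surface at z = 0. Lengths are in m, angles in rad, forces in N, time in s.
With the tool pointing down it reaches from about 0.4 to 0.9 m from the base axis. Payload 5.6 kg.
Tool frame: the origin (TCP) lies between the finger pads; the fingertips stand 14 mm ahead of it and the grasp point (between the pads) lies 5 mm behind it; z points along the fingers, y is the line along which they close (so a half turn about z gives the same grasp; the last joint's range is limited). The gripper opens to 92 mm and grips with 3 to 60 N. Pads are 20 mm wide; open, the fingers measure 128 mm over their backs; the gripper's body (75 mm by 189 mm) begins 69 mm behind the grasp point.
Start: joints at [-1.381, 0.468, -0.012, 1.603, 0.006, 1.071, -0.056], TCP at [0.15, 0.632, 0.207] pointing down, gripper open.
Joint ranges: [-2.53, 2.53], [-0.31, 2.02], [-1.57, 1.55], [0.28, 2.44], [-1.29, 4.43], [0.15, 1.84], [-2.92, 2.92]. Speed limits (rad/s): [2.57, 2.57, 3.14, 3.14, 3.14, 3.14, 3.14].

## Interface

Orientations are given as a 3x3 rotation matrix whose columns are the frame's x, y, z axes.
In Python, from workcell import env, status, viewer, job gives the robot as it stands. The module is installed in compiled form; this text tells all that it offers. Calls block until the motion is done:
- env.move_pose(position, orientation): joint-space move of the TCP to a pose.
- env.line_to(position, frame=None, velocity=0.15): straight line of the TCP; frame=None keeps the orientation; velocity is the mean speed in m/s.
- env.goto_joints(angles): joint-space move.
- env.move_gripper(opening, grasp_force=None): finger opening in m; grasp_force is the grip in N (None keeps the last); returns when the fingers have stopped.
- env.wait(seconds).
- env.solve_ik(position, orientation): joint angles nearest the present ones, or None.
- status.get_state(): the state.
- viewer.capture(name): name is "scene" or "top" or "wrist"; returns the picture (420x560x3 uint8, red, green, blue); there is no depth.
- viewer.get_calibration(name): a dict with "K" (3x3 intrinsics, pixels), "k1" (the pictures are not rectified: a ray, as slopes to the right and down, at radius r is drawn at 1 + k1 r^2 times it, then the intrinsics apply), "rvec" (rotation vector, rad) and "tvec" (3), from world to camera coordinates, as OpenCV has them; the wrist camera has in their place "mount" (4x4, takes a point from camera to tool coordinates, whose origin is the TCP and whose axes are the flange's). Camera axes: x right, y down, z forward; pixel columns grow to the right and rows downward; lengths in m; the calibration is good to about 2 mm. A picture is of the moment at which its call begins: read the wrist's pose just before it. get_calibration takes no time and is no camera call.
A pose or a line that the arm cannot do raises env.PlanningError and nothing moves.
- job.close_job(): hands the job in; it is judged then, once.
The state is a dict: "time": time; "joints": joint angles; "joint_velocities": joint speeds; "effort": joint torques, N m; "tool_pos": TCP position; "tcp_rot": TCP orientation; "force": force on the tool from outside, world axes, zero at the start; "torque": the same for the moment, N m; "gripper_width": finger opening in m; "gripper_force": force on a finger pad.
Only numpy, scipy, OpenCV 4.12 (cv2) and the standard library are available. Lean on these libraries where they do the work, as an engineer would, in place of code of your own. Each camera call takes 0.05 s, during which the arm holds its last target. There are 200 camera calls.

## Working session

There is one attempt and no reset: what is moved stays moved. The work goes in short steps, each a Python script; the robot and the scene stay as the last script left them, time stands still between calls to the robot, and variables do not carry over. Pictures are saved under pics/ and viewed, at most 10 in all, crops included, and the job is handed in when it is done.

```bash
mkdir -p pics; python3 - <<'E'
from workcell import env,status,viewer
import cv2,numpy as np
for n in("top","scene"):
    im=viewer.capture(n); cv2.imwrite(f"pics/{n}0.png",im[:,:,::-1]); c=viewer.get_calibration(n)
    print(n,c["K"],c["k1"],np.round(c["rvec"],3),np.round(c["tvec"],3))
print(viewer.get_calibration("wrist"))
print(status.get_state()["time"])
E
```

```text
top [[394.17512797   0.         284.66366247]
 [  0.         394.17512797 211.10362452]
 [  0.           0.           1.        ]] -0.116818879456643 [ 2.19  -2.125  0.129] [0.014 0.585 1.065]
scene [[430.64418012   0.         271.88589623]
 [  0.         430.64418012 208.76665359]
 [  0.           0.           1.        ]] 0.005413946353314718 [ 2.286 -0.917  0.334] [-0.401  0.344  0.731]
{'K': array([[302.03624789,   0.        , 281.86378891],
       [  0.        , 302.03624789, 207.74992489],
       [  0.        ,   0.        ,   1.        ]]), 'k1': -0.04531272335312416, 'mount': array([[ 4.29069746e-04, -9.60198204e-01, -2.79319217e-01,
         7.78346818e-02],
       [ 9.99999278e-01,  7.25473280e-04, -9.57788391e-04,
         1.01656084e-03],
       [ 1.12230532e-03, -2.79318605e-01,  9.60197822e-01,
        -1.78608965e-01],
       [ 0.00000000e+00,  0.00000000e+00,  0.00000000e+00,
         1.00000000e+00]])}
0.1
```

View pics/top0.png

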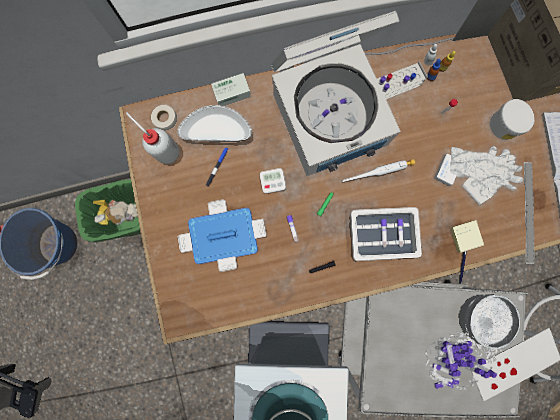

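View pics/scene0.png

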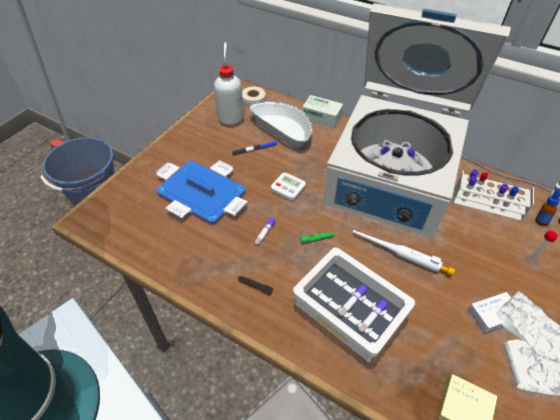

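The top view shows the lid at (222,235), the loose purple-capped tube at (292,228) and the carrier at (386,233). The packed tubes are at about (385,234) and (401,232), and the free cradle is at about (367,235). Three tube-like things lie loose: purple/white at (292,228), green at (325,204) and black at (322,267). Only the purple one fits the description.

```bash
cat > h.py <<'E'
from workcell import env,status,viewer,job
import cv2,numpy as np
from scipy.spatial.transform import Rotation as Ro
def cam(n,st=None):
    c=viewer.get_calibration(n)
    if n=="wrist":
        T=np.eye(4);T[:3,:3]=np.array(st["tcp_rot"]);T[:3,3]=st["tool_pos"];M=T@c["mount"];R,o=M[:3,:3],M[:3,3]
    else:
        R=cv2.Rodrigues(np.array(c["rvec"]))[0].T;o=-R@np.array(c["tvec"]).ravel()
    return c["K"],c["k1"],R,o
def rays(px,C):
    K,k1,R,o=C;px=np.atleast_2d(px).astype(float)
    d=(px-[K[0,2],K[1,2]])/[K[0,0],K[1,1]];u=d.copy()
    for _ in range(20):u=d/(1+k1*(u**2).sum(1,keepdims=True))
    return np.c_[u,np.ones(len(u))]@R.T
def onz(px,z,C):
    r=rays(px,C);return (C[3]+r*((z-C[3][2])/r[:,2:]))[:,:2]
def blobs(mask,amin=30):
    mask=cv2.morphologyEx(mask,cv2.MORPH_CLOSE,np.ones((3,3)))
    cs=cv2.findContours(mask,cv2.RETR_EXTERNAL,cv2.CHAIN_APPROX_NONE)[0]
    return sorted([c for c in cs if cv2.contourArea(c)>amin],key=cv2.contourArea,reverse=True)
def rect(c,z,C): # centre, (long,short), angle of long axis in world
    p=onz(c.reshape(-1,2),z,C).astype(np.float32)
    (ce,s,a)=cv2.minAreaRect(p*1000);a=np.radians(a)
    if s[0]<s[1]:a+=np.pi/2;s=s[::-1]
    return np.array(ce)/1000,np.round(s,1),(a+np.pi/2)%np.pi-np.pi/2
def shot(n,name=None):
    st=status.get_state();im=viewer.capture(n)
    if name:cv2.imwrite(f"pics/{name}.png",im[:,:,::-1])
    return im,cv2.cvtColor(im,cv2.COLOR_RGB2HSV),cam(n,st)
def down(yaw): # tool z down, tool y axis at angle yaw in world
    y=np.array([np.cos(yaw),np.sin(yaw),0]);z=np.array([0,0,-1.]);return np.c_[np.cross(y,z),y,z]
BLUE=((100,130,90),(116,255,255));PUR=((118,80,60),(145,255,255));WHITE=((0,0,165),(180,50,255))
E
python3 - <<'E'
from h import *
im,hsv,C=shot("top")
print("cam",C[3])
for nm,rg,z in(("blue",BLUE,.014),("purple",PUR,.008),("white",WHITE,.062)):
    m=cv2.inRange(hsv,*rg);m[:150]=0;m[300:]=0;m[:,:150]=0;m[:,440:]=0
    for c in blobs(m,15)[:6]:print(nm,c.reshape(-1,2).mean(0).round(),*rect(c,z,C))
st=status.get_state();print(np.round(st["tool_pos"],3),np.round(st["tcp_rot"],3))
E
```

```text
cam [0.45089249 0.02733433 1.12813935]
blue [222. 236.] [0.51221118 0.20686121] [181. 131.] -1.348785181537533
blue [222. 156.] [0.74417987 0.21856889] [39.6  8. ] -0.4054287253931941
purple [383. 222.] [ 0.56445569 -0.25311533] [17.6 14.6] 0.001878145724879543
purple [400. 222.] [ 0.56581134 -0.30010565] [17.4 15. ] 0.02730725903053477
purple [289. 219.] [0.56737616 0.01756734] [18.8 14.6] 0.2756255048486753
white [386. 233.] [ 0.52904486 -0.24742268] [188.4 139. ] -1.498840676907668
white [272. 180.] [0.66614252 0.06865147] [64.1 62.4] -1.3469157423208382
white [324. 154.] [ 0.73464246 -0.07937337] [128.7  42.9] -1.5370797940134633
white [375. 172.] [ 0.69863574 -0.21588478] [187.5  22.5] -1.2636086845375267
white [217. 207.] [0.58777972 0.21775175] [49.9 35.9] -1.3431073054487275
white [227. 263.] [0.43338681 0.1831156 ] [49.8 34.4] -1.358981959298256
[0.15  0.632 0.206] [[-0.973  0.231 -0.   ]
 [ 0.231  0.973 -0.001]
 [-0.    -0.001 -1.   ]]
```

```bash
python3 - <<'E'
from h import *
env.move_pose([.53,.008,.2],down(1.84))
im,hsv,C=shot("wrist","w1")
m=cv2.inRange(hsv,*PUR)
for c in blobs(m,60)[:5]:print("purple",c.reshape(-1,2).mean(0).round(),*rect(c,.008,C))
m=cv2.inRange(hsv,*WHITE)
for c in blobs(m,60)[:6]:print("white",c.reshape(-1,2).mean(0).round(),*rect(c,.008,C))
st=status.get_state();print(np.round(st["tool_pos"],3),st["time"],st["joints"],st["force"])
E
```

```text
purple [ 22. 150.] [ 0.57445105 -0.31891721] [23.8 22.7] 0.12067272254999328
purple [ 61. 159.] [ 0.57263733 -0.26669574] [22.8 22.5] 0.1842626344392262
purple [280. 215.] [0.56964569 0.01814636] [20.3 14.2] 0.27113965966378895
white [ 83. 132.] [ 0.54085962 -0.26462161] [174.6 162.1] -1.5001021913489039
white [296. 298.] [0.68188953 0.07131786] [69.  65.6] -1.351233475461913
white [176. 382.] [ 0.87797131 -0.0738416 ] [110.9  64.9] -1.2746689589921938
white [ 78. 267.] [ 0.7179884  -0.23457587] [212.8  26.6] -1.2533029169091927
white [449. 151.] [0.43438696 0.1947563 ] [56.7 35.5] -1.3462830751143766
white [517. 219.] [0.49060999 0.32328284] [54.1 40.6] 0.2294514514213133
[0.53  0.009 0.2  ] 2.7833 [-0.53133906  0.28997883  0.54264253  1.93216336 -0.18051371  0.96703123
  1.93727983] [0.35015819 0.13793392 0.11460186]
```

View pics/w1.png

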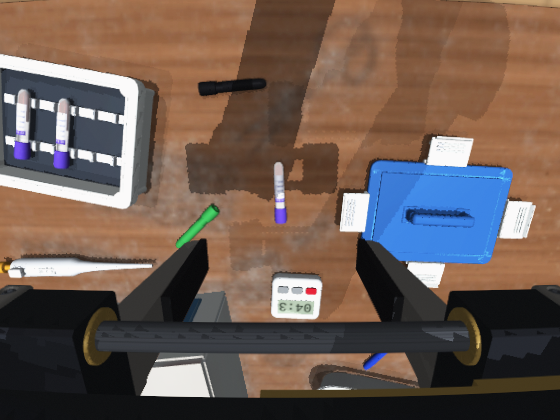

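The wrist view shows the purple-capped white tube (cap at (280,215), barrel end at (279,163)). The black (232,87) and green (197,226) look-alikes are clearly different. I'll pick the purple one with a narrow opening, then look straight down at the carrier.

```bash
python3 - <<'E'
from h import *
C0=cam("wrist",status.get_state());e=onz([[279,163]],.008,C0)[0]
a=.271;t=np.array([.5696,.0181])-.029*np.array([np.cos(a),np.sin(a)]);print("end",e,"tube",t)
cx=onz([[280,215]],.008,C0)[0]
print("half-way",(e+np.array([.5696,.0181])+.01*np.array([np.cos(a),np.sin(a)]))/2)
R=down(a+np.pi/2)
env.move_gripper(.034)
env.move_pose([*t,.08],R);env.line_to([*t,.0165],velocity=.1)
env.move_gripper(0.0,12)
print(status.get_state()["gripper_width"],status.get_state()["gripper_force"])
env.line_to([*t,.15],velocity=.2)
cc=np.array([.529,-.247]);th=1.643
R=down(th);p=cc-.08*R[:2,0]
env.move_pose([*p,.29],R)
im,hsv,C=shot("wrist","w2");print("cam",C[3])
m=cv2.inRange(hsv,*WHITE)
for c in blobs(m,200)[:4]:print("white",c.reshape(-1,2).mean(0).round(),cv2.boundingRect(c),*rect(c,.062,C))
m=cv2.inRange(hsv,*PUR)
for c in blobs(m,60)[:4]:print("purple",c.reshape(-1,2).mean(0).round(),*rect(c,.038,C))
st=status.get_state();print(st["gripper_width"],st["time"],np.round(st["tool_pos"],4))
E
```

```text
end [ 0.50492857 -0.00169888] tube [0.54165839 0.01033684]
half-way [0.5420818  0.00953903]
0.0002879920823105226 0.0
cam [ 0.53175563 -0.24455145  0.46727467]
white [280. 116.] (205, 62, 150, 111) [ 0.52988214 -0.24708475] [188.7 137.4] -1.5012346007339188
white [ 75. 231.] (0, 172, 170, 105) [ 0.70921759 -0.52743329] [223.2 176.9] 1.0222223599148075
white [104. 106.] (71, 71, 65, 69) [ 0.52811768 -0.47836768] [74.4 67.5] 0.30429082207114977
white [428. 300.] (388, 274, 71, 47) [ 7.92534668e-01 -4.61502075e-04] [100.   87.9] -1.1721929836699534
purple [246. 142.] [ 0.56386816 -0.29257867] [19.5 15.4] 0.048727692017611623
purple [280. 143.] [ 0.56174487 -0.2451425 ] [19.2 15.4] 0.07476918803273458
purple [450. 160.] [0.56671259 0.00168734] [18.6 16.1] 0.24714186514681447
0.0006149966655267331 7.7 [ 0.6089 -0.2387  0.2886]
```

View pics/w2.png

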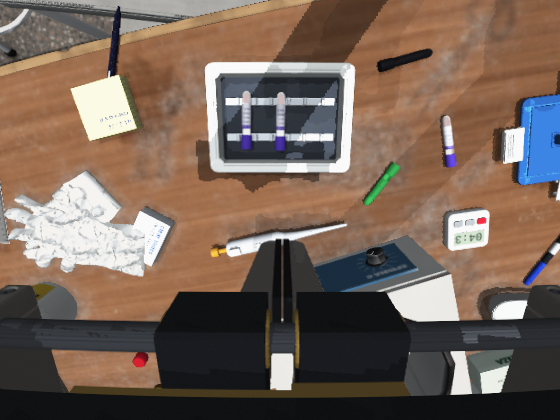

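The w2 picture shows the fingers closed and empty, with the loose tube still on the bench at (448,140). The carrier rim is clear at (205..355, 62..173). The grasp missed, so I'll look again from above the tube.

```bash
python3 - <<'E'
from h import *
env.move_gripper(.05)
env.move_pose([.60,.02,.13],down(1.84))
im,hsv,C=shot("wrist","w3")
for c in blobs(cv2.inRange(hsv,*PUR),60)[:4]:
    print("purple",c.reshape(-1,2).mean(0).round(),*rect(c,.008,C))
im,hsv,C=shot("top")
m=cv2.inRange(hsv,*PUR);m[:150]=0;m[300:]=0;m[:,:150]=0;m[:,440:]=0
for c in blobs(m,15)[:4]:print("top",c.reshape(-1,2).mean(0).round(),*rect(c,.008,C))
st=status.get_state();print(st["gripper_width"],st["time"],np.round(st["tool_pos"],4))
E
```

```text
purple [ 7. 89.] [ 0.56617676 -0.27004788] [22.7 15.7] 0.04074345600695928
purple [290. 168.] [0.56879218 0.01804374] [20.1 15.1] 0.26805973050786913
top [383. 222.] [ 0.56445569 -0.25311533] [17.6 14.6] 0.001878145724879543
top [400. 222.] [ 0.56581134 -0.30010565] [17.4 15. ] 0.02730725903053477
0.05016422249610572 9.825 [0.601  0.0178 0.1311]
```

View pics/w3.png

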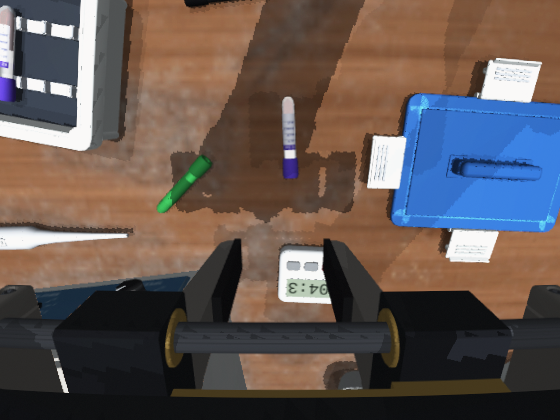

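The picture shows the tube unmoved (cap at (290,168), barrel tip at (288,100)), so the fingers never touched it. I'll retry in steps and print the pose actually reached.

```bash
python3 - <<'E'
from h import *
def s(m):
    st=status.get_state();print(m,round(st["time"],2),np.round(st["tool_pos"],4),round(st["gripper_width"],4),st["gripper_force"],np.round(st["force"],1))
a=.27;t=np.array([.569,.018])-.029*np.array([np.cos(a),np.sin(a)])
R=down(a+np.pi/2)
env.move_gripper(.034)
env.move_pose([*t,.06],R);s("above")
env.line_to([*t,.0165],velocity=.08);s("down");env.wait(.2);s("wait")
im,hsv,C=shot("wrist","w4")
env.move_gripper(0.0,12);s("closed");env.wait(.3);s("w")
E
```

```text
above 10.72 [0.5409 0.0102 0.0598] 0.034 0.0 [1.2 0.2 0.7]
down 11.41 [0.5411 0.01   0.0163] 0.0338 0.0 [ 0.2 -0.1 -0.4]
wait 11.61 [0.5414 0.0103 0.017 ] 0.0337 0.0 [ 0.1 -0.5  0. ]
closed 12.28 [0.5411 0.0103 0.0165] 0.0006 0.0 [-0.1 -0.6  0.8]
w 12.58 [0.541  0.0103 0.0165] 0.0005 0.0 [ 0.2 -0.4 -0. ]
```

View pics/w4.png

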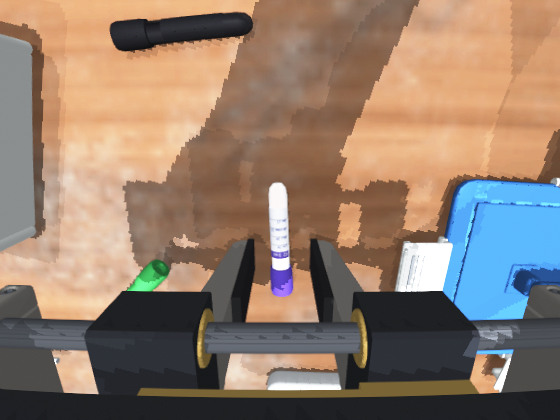

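The w4 picture shows the fingers straddling the tube's middle, tips at (250,240) and (312,240), yet they closed to zero width. I'll look at the closed state from the wrist and scene cameras.

```bash
python3 - <<'E'
from h import *
im,_,C=shot("wrist");im2,_,_=shot("scene")
a=cv2.resize(im[150:350,160:400],(480,400),interpolation=cv2.INTER_CUBIC)
b=cv2.resize(im2[170:300,210:310],(308,400),interpolation=cv2.INTER_CUBIC)
cv2.imwrite("pics/w5.png",np.hstack([a,b])[:,:,::-1])
E
```

```text
(no output)
```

View pics/w5.png

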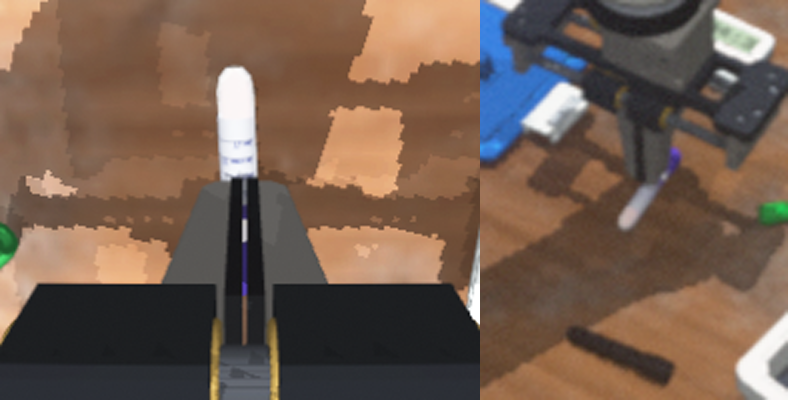

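The picture shows the closed tips resting above the tube rather than around it, so the true tip height is greater than the nominal value. I'll probe down gently to the bench, watching the force.

```bash
python3 - <<'E'
from h import *
env.move_gripper(.036)
p=np.array([.5411,.0103]);z=.0165
while z>-.012:
    z-=.002;env.line_to([*p,z],velocity=.04);env.wait(.05);st=status.get_state();f=st["force"]
    print(round(z,4),np.round(st["tool_pos"],4),np.round(f,1))
    if abs(f[2])>4:break
print(status.get_state()["time"])
E
```

```text
0.0145 [0.541  0.0103 0.0144] [ 0.  -0.4 -0.3]
0.0125 [0.541  0.0103 0.0124] [ 0.5 -0.1  0.5]
0.0105 [0.5411 0.0103 0.0104] [-0.1  0.2 -0.3]
0.0085 [0.541  0.0103 0.0084] [0.5 0.2 0. ]
0.0065 [0.541  0.0103 0.0064] [-0.4 -0.6 -0.2]
0.0045 [0.541  0.0103 0.0044] [-1.1 -0.5 -0.6]
0.0025 [0.541  0.0103 0.0024] [-0.   0.2 -0.4]
0.0005 [5.41e-01 1.03e-02 4.00e-04] [1.1 0.3 0. ]
-0.0015 [ 0.5411  0.0103 -0.0016] [ 0.1  0.8 -0.1]
-0.0035 [ 0.5411  0.0103 -0.0036] [ 0.4 -0.  -0.2]
-0.0055 [ 0.541   0.0103 -0.0056] [0.  0.7 0.2]
-0.0075 [ 0.5415  0.0103 -0.007 ] [-1.  -0.7  4.7]
16.9583
```

The bench contact came at tool z ≈ -0.0065, so the tips end about 6.5 mm behind the reported TCP instead of 14 mm ahead. From here I'll use tip_z = tool_z + 0.0065. Next is to grip, lift and place the tube.

```bash
cat >> h.py <<'E'
DZ=.0065
def s(m=""):
    st=status.get_state();print(m,round(st["time"],2),np.round(st["tool_pos"],4),round(st["gripper_width"],4),round(st["gripper_force"],1),np.round(st["force"],1));return st
E
python3 - <<'E'
from h import *
env.line_to([.541,.0103,-.0045],velocity=.05);env.move_gripper(0.004,15);st=s("grip")
if st["gripper_width"]>.008:
    env.line_to([.541,.0103,.12],velocity=.2);s("lift")
    th=1.640;R=down(th);y=R[:2,1];q=np.array([.5299,-.2471])+.046*y
    env.move_pose([*q,.12],R);s("over")
    env.line_to([*q,.04],velocity=.12);s()
    z=.04
    while z>.0255:
        z-=.003;env.line_to([*q,z],velocity=.06);f=s("d")["force"]
        if abs(f[2])>5 or np.hypot(*f[:2])>6:break
E
```

```text
grip 17.69 [ 0.541   0.0103 -0.0046] 0.012 15.0 [-0.5 -0.6 -0.4]
lift 18.47 [0.5403 0.0105 0.1192] 0.0117 15.0 [ 0.3 -0.1 -0.6]
over 19.32 [ 0.5269 -0.1993  0.1192] 0.0119 15.0 [ 0.7 -0.1 -0.2]
 20.14 [ 0.5272 -0.2013  0.0404] 0.012 15.0 [-0.1  0.3  0.1]
d 20.39 [ 0.527  -0.2012  0.0374] 0.0119 15.0 [ 0.5  0.4 -0.3]
d 20.64 [ 0.5266 -0.2012  0.0339] 0.012 15.0 [-0.3 -0.3  0.2]
d 20.89 [ 0.5265 -0.2012  0.0308] 0.0121 15.0 [-0.7  0.3 -0.5]
d 21.14 [ 0.5265 -0.2012  0.0278] 0.0126 15.0 [ 0.1 -0.4  0.4]
d 21.39 [ 0.5271 -0.2015  0.0251] 0.0122 15.0 [-0.2 -1.1  1.6]
```

```bash
python3 - <<'E'
from h import *
env.move_gripper(.026);s("rel");env.wait(.25)
st=status.get_state();q=st["tool_pos"][:2]
env.line_to([*q,.13],velocity=.15)
R=down(1.640)
for nm,cc,z in(("car",np.array([.5299,-.2471]),.062),("lid",np.array([.5122,.2069]),.014)):
    env.move_pose([*(cc-.08*R[:2,0]),.228+z],R);env.wait(.3)
    im,hsv,C=shot("wrist","v"+nm);print(nm,"cam",np.round(C[3],4))
    for c in blobs(cv2.inRange(hsv,*(WHITE if z>.05 else BLUE)),300)[:3]:
        r=rect(c,z,C)
        if np.hypot(*(r[0]-cc))<.02:
            print(nm,*r)
            # direct moments-free check: bounding-rect centre in carrier axes
    for c in blobs(cv2.inRange(hsv,*PUR),60)[:5]:print("pur",*rect(c,.038,C)) if z>.05 else 0
s()
cur=status.get_state()["joints"]
for yaw in(.222,.222-np.pi):
  for P,dy in(([.512,.207,.1],0),([.53,-.247,.15],-.153)):
    for k in(0,):
        j=env.solve_ik(P,down(yaw+dy));print(yaw+dy,None if j is None else np.round(j,2))
E
```

```text
rel 21.8 [ 0.5266 -0.2012  0.0249] 0.0261 0.0 [-0.6 -0.8 -0.4]
car cam [ 0.532  -0.246   0.4677]
car [ 0.52991449 -0.24731976] [188.5 138. ] -1.5008331291995893
pur [ 0.56382483 -0.29209329] [19.2 15.7] 0.06723218415407972
pur [ 0.56193347 -0.24450304] [19.3 15.4] 0.06962689860627891
pur [ 0.55543567 -0.19883597] [20.5 15.4] 0.10229824260899156
pur [ 0.9847121 -0.2462637] [35.1 23.8] 0.07386730020720078
lid cam [0.5148 0.207  0.4207]
lid [0.51433521 0.20729233] [180.8 131.2] -1.3483994725879054
 26.04 [0.5922 0.212  0.242 ] 0.0259 0.0 [ 0.   1.1 -0.9]
0.222 [-1.15  0.61  0.94  1.97 -0.64  0.89  0.35]
0.069 [-0.36  0.61  1.03  1.86 -0.61  1.02  1.  ]
-2.919592653589793 [-0.09  0.49 -0.45  1.91  0.29  0.81  2.67]
-3.072592653589793 [ 1.24  0.89 -1.33  1.76  0.91  1.26  2.88]
```

```bash
python3 - <<'E'
from h import *
l=np.array([.5143,.2073]);c=np.array([.5299,-.2473])
R1=down(.2224);R2=down(.0705)
env.move_gripper(.04)
env.move_pose([*l,.08],R1);env.line_to([*l,.0125],velocity=.12);f=s("at bar")["force"]
env.move_gripper(.006,45);st=s("grip")
assert .012<st["gripper_width"]<.018
env.line_to([*l,.15],velocity=.2);s("lift")
env.move_pose([*c,.13],R2);s("over");env.line_to([*c,.085],velocity=.1);env.wait(.2);s("hover")
shot("wrist","hov")
z=.082
while z>.0660:
    z-=.003;env.line_to([*c,z],velocity=.05);f=s("d")["force"]
    if f[2]>14 or np.hypot(*f[:2])>14:break
E
```

```text
at bar 28.23 [0.5149 0.2071 0.0129] 0.0401 0.0 [ 0.4 -0.7  0.2]
grip 28.74 [0.5141 0.2075 0.0128] 0.0132 45.0 [-2.3  0.5  4.9]
lift 29.57 [0.5132 0.2073 0.1488] 0.0132 45.0 [-0.2  0.4 -4.6]
over 31.24 [ 0.5306 -0.2457  0.1297] 0.0134 45.0 [-0.1 -0.3 -3.9]
hover 32.04 [ 0.5303 -0.2476  0.0855] 0.0133 45.0 [ 0.8 -0.1 -4. ]
d 32.36 [ 0.5296 -0.2471  0.0786] 0.0133 45.0 [-0.8 -0.2 -3.5]
d 32.61 [ 0.5298 -0.2473  0.0758] 0.0135 45.0 [ 0.7  0.5 -3.2]
d 32.86 [ 0.5298 -0.2473  0.0728] 0.0135 45.0 [-0.9 -0.3 -4.3]
d 33.11 [ 0.5298 -0.2473  0.0698] 0.0136 45.0 [-0.3 -1.  -4. ]
d 33.36 [ 0.5299 -0.2476  0.0669] 0.0134 45.0 [-1.6 -0.8 -2.9]
d 33.61 [ 0.53   -0.2475  0.0668] 0.0134 45.0 [-8.4  4.7 22.6]
```

The lid met its seat at tool z 0.0667 (expected 0.0665). Now I'll release it, check the seat, and fold clip c with closed fingers.

```bash
cat >> h.py <<'E'
CC=np.array([.53,-.2475]);TH=1.6408
def fold(n,ctr=CC,fw=.010,v=.09):
    a={"b":TH-np.pi/2,"a":TH+np.pi/2,"c":TH,"d":TH+np.pi}[n];u=np.array([np.cos(a),np.sin(a)])
    D=.067 if n in"ab" else .092;yaw=TH if n in"ab" else TH-np.pi/2
    P=lambda r,h:[*(ctr+u*(D+r+fw)),.065-h-DZ]
    env.move_pose(P(.018,-.03),down(yaw))
    for r,h in((.018,-.012),(.018,.018),(.014,.025)):env.line_to(P(r,h),velocity=v)
    s(n+" under")
    for r,h in((.011,.027),(.0095,.028),(.008,.0285),(.0065,.029),(.005,.029),(.0035,.029)):
        env.line_to(P(r,h),velocity=.03);st=s(f"{r}");f=np.array(st["force"])
        if -f[:2]@u<-14 or f[:2]@u>14 or abs(f[2])>25:break
    env.line_to(P(.02,.029),velocity=.1)
    env.line_to(P(.025,-.035),velocity=.25)
E
python3 - <<'E'
from h import *
env.move_gripper(.04);st=s("rel");env.line_to([*st["tool_pos"][:2],.125],velocity=.2)
env.move_gripper(0.0,10)
fold("c");s("end")
im,hsv,C=shot("scene","c1")
cv2.imwrite("pics/c1.png",cv2.resize(im[190:370,250:450],(800,600*6//5*1)[:2] if 0 else (660,594),interpolation=cv2.INTER_CUBIC)[:,:,::-1])
E
```

```text
rel 34.17 [ 0.5299 -0.2473  0.0639] 0.04 0.0 [ 0.2 -0.7 -0.5]
c under 36.98 [ 0.5218 -0.1318  0.0334] 0.0 0.4 [ 0.2  0.4 -0. ]
0.011 37.25 [ 0.5221 -0.135   0.0316] 0.0006 0.4 [0.1 0.9 1.1]
0.0095 37.5 [ 0.5222 -0.1367  0.0306] 0.0001 0.0 [ 0.2  0.1 -0.5]
0.008 37.75 [ 0.5223 -0.1379  0.03  ] 0.0005 0.2 [-0.3 -0.7 -0.2]
0.0065 38.0 [ 0.5224 -0.1388  0.0294] 0.0001 1.1 [0.  2.7 1.4]
0.005 38.25 [ 0.5224 -0.1392  0.0293] 0.0005 2.6 [-0.9  4.9  2.4]
0.0035 38.5 [ 0.5224 -0.1392  0.0293] 0.0005 4.2 [-0.1  8.5  3.1]
end 39.23 [ 0.5217 -0.1214  0.0943] 0.0005 0.0 [ 0.6  0.1 -1.1]
```

View pics/c1.png

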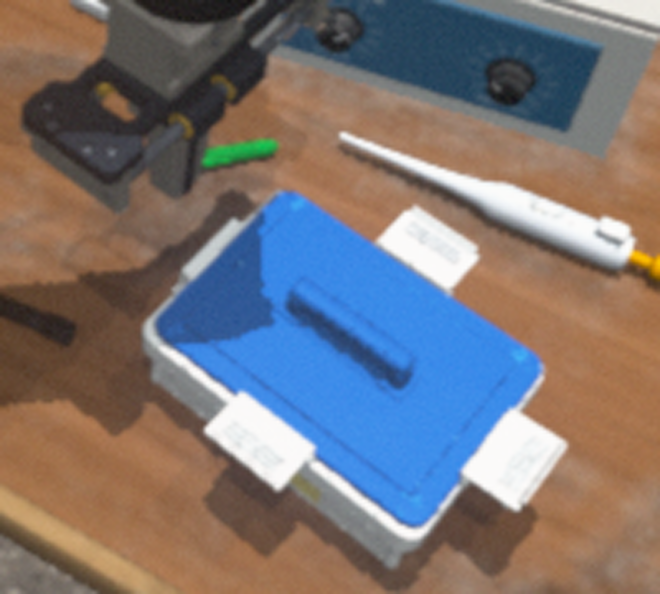

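The scene crop shows the lid flush on the box and clip c hanging down on the left side (210,250). Clips a (260,440), b (430,245) and d (515,455) still stick out. I'll fold these three the same way.

```bash
python3 - <<'E'
from h import *
for n in "dab":
    env.line_to([*status.get_state()["tool_pos"][:2],.12],velocity=.25)
    st=status.get_state()
    if n in"da":
        pass
    fold(n)
s("end")
env.line_to([*status.get_state()["tool_pos"][:2],.15],velocity=.25)
env.move_pose([.55,.1,.25],down(TH));s("away")
im,hsv,C=shot("scene")
cv2.imwrite("pics/c2.png",cv2.resize(im[190:370,250:450],(660,594),interpolation=cv2.INTER_CUBIC)[:,:,::-1])
im,hsv,C=shot("top","top2")
m=cv2.inRange(hsv,*BLUE);m[:,:330]=0
for c in blobs(m,300)[:1]:print(*rect(c,.068,C))
E
```

```text
d under 41.59 [ 0.5381 -0.363   0.0333] 0.0002 0.5 [ 0.6 -0.7 -0.5]
0.011 41.86 [ 0.5379 -0.36    0.0316] 0.0003 0.6 [ 0.4 -1.5 -0.3]
0.0095 42.11 [ 0.5378 -0.3587  0.0305] 0.0004 0.9 [-0.  -2.2  0.2]
0.008 42.36 [ 0.5378 -0.3579  0.0303] 0.0008 1.9 [ 1.1 -3.5  0.9]
0.0065 42.61 [ 0.5376 -0.3564  0.0298] 0.0005 2.5 [-0.5 -5.5  2.1]
0.005 42.86 [ 0.5377 -0.3559  0.03  ] 0.0003 3.6 [ 0.6 -6.1  1.9]
0.0035 43.11 [ 0.5377 -0.3559  0.0301] 0.0003 5.2 [  1.9 -10.   -2.4]
a under 46.35 [ 0.4396 -0.2539  0.0335] 0.0006 0.0 [0.1 0.7 0.3]
0.011 46.62 [ 0.4426 -0.2536  0.0316] 0.0003 0.0 [ 0.6 -0.3 -0.2]
0.0095 46.87 [ 0.4437 -0.2535  0.0305] 0.0007 0.2 [-0.8  0.7 -0.8]
0.008 47.12 [ 0.445  -0.2535  0.0299] 0.0007 0.5 [-1.  -0.2 -0.2]
0.0065 47.37 [ 0.4451 -0.2533  0.0291] 0.0006 2.7 [-5.2 -1.3  2. ]
0.005 47.62 [ 0.4451 -0.2532  0.0289] 0.0008 4.3 [-9.  -1.   3.9]
0.0035 47.87 [ 0.4451 -0.2532  0.0287] 0.0003 6.0 [-12.3  -1.2   6. ]
b under 50.74 [ 0.6205 -0.2412  0.0333] 0.0008 0.3 [ 0.4 -0.2  0.3]
0.011 51.01 [ 0.618  -0.2414  0.0317] 0.0002 0.7 [ 1.6  0.5 -0.6]
0.0095 51.26 [ 0.6162 -0.2415  0.0306] -0.0001 0.7 [0.9 0.1 0.5]
0.008 51.51 [ 0.6148 -0.2416  0.0299] 0.0004 0.9 [ 1.5 -0.4  0.1]
0.0065 51.76 [ 0.6142 -0.2416  0.0298] 0.0006 2.3 [5.5 0.  0.6]
0.005 52.01 [ 0.6127 -0.2418  0.0299] 0.0007 2.5 [5.2 0.4 1.4]
0.0035 52.26 [ 0.612  -0.2418  0.03  ] 0.0007 3.4 [ 7.1 -0.2  0.7]
end 52.98 [ 0.6313 -0.2407  0.0945] 0.0004 0.0 [0.2 0.5 0.1]
away 54.73 [0.5502 0.0987 0.2496] 0.0007 0.0 [ 0.1  0.2 -0.2]
[ 0.52630573 -0.24541714] [178.5 129.4] -1.4958784927614435
```

View pics/c2.png

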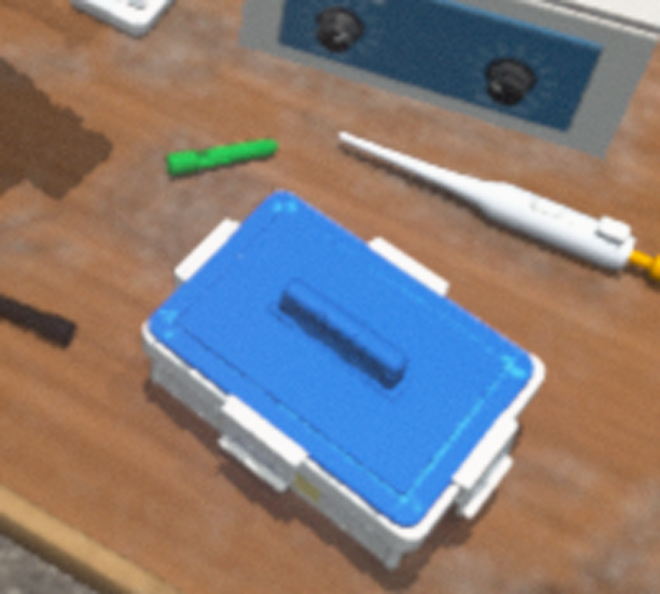

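The crop shows all four clips folded down and staying: c at (207,250), b at (410,262), a at (262,440) and d at (487,465). The lid is level on the rim and the bystanders haven't moved. Handing in.

```bash
python3 -c "
from h import *
print(job.close_job());s()"
```

```text
the job is handed in; nothing more can be done
None
the job is handed in; nothing more can be done
```

The job is handed in at about 55 s of the 72 s: the tube lies in the free cradle, the lid is down on the rim, and all four clips were folded and still down in the last picture; the hand-in returned no verdict.

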